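# Enter the two-dial code on the reagent lock box

## Robot

A 6-joint arm with a two-finger parallel gripper is mounted at the origin on the work surface. World frame = base frame: x ahead of the robot, y to its left, z up, the work surface at z = 0. Lengths are in m, angles in rad, forces in N, time in s.
With the tool pointing down it reaches from about 0.25 to 0.725 m from the base axis. Payload 4 kg.
Tool frame: the origin (TCP) lies where the fingers leave the gripper's body, on its centre line; the fingertips stand 73 mm ahead of it and the grasp point (between the pads) lies 54 mm ahead of it (bot.tip_reach is the z of the fingertips in the tool frame, in m); z points along the fingers, x is the direction in which the jaws open and shut, and the axes are right-handed (so a half turn about z gives the same grasp; the last joint's range is limited). The gripper opens to 85 mm and grips with 20 to 120 N. Pads are 22 mm wide; open, the fingers measure 114 mm over their backs; the gripper's body (76 mm by 85 mm) begins 54 mm behind the grasp point. The pads swing forward as they close: fully open they stand 13 mm farther back than shut.
Start: joints at [1.219, 0.241, 0.005, 1.335, 0, 1.571], TCP at [0.172, 0.469, 0.304] pointing down, gripper open.
Joint ranges: [-2.72, 2.72], [-1.05, 1.87], [-1.09, 1.28], [-1.99, 2.15], [-1.42, 1.44], [-3.14, 3.14]. Speed limits (rad/s): [2.79, 2.79, 3.14, 3.14, 3.14, 3.14].

## Interface

Orientations are given as a unit quaternion [x, y, z, w].
In Python, from workcell import bot, vision, job_done gives the robot as it stands.
- The arm moves only by the tool drive_tool, never from a script. Its argument "steps" is one flat list of numbers, 7 for each row, row after row: the shift along the tool's x, y, z in m, then the turn, a rotation vector about the tool's x, y, z in degrees, then the closure, from -1 (fully open) to 1 (shut). A call has 1 to 8 rows; each row shifts and turns the commanded pose from where the row before left it, along the tool's axes as they then stand; what a row does not reach is not made up. A row lasts 1/12 s, in which the tool goes at most 41.7 mm and 7.16 degrees, less where a joint would pass 70% of its speed; a pose out of reach is approached as far as the arm can. A call is refused whole if a number of a shift passes 0.0417 or a number of a turn 7.16, either way. A call with a gripper value outside its range is refused whole. The fingers move at their own pace and stop on an object; the grip force is fixed at half the most. Time passes only in rows, so rows that do not move let the fingers close. It gives the time, the measured TCP pose, the force and the opening at its end, in the units of the state.
- bot.get_obs(): the state, without advancing time (a new reading comes with each control period).
- vision.camera(name): name is "side" or "top"; returns (picture, depth): 384x512x3 uint8, red, green, blue; 384x512 float32, m along the optical axis (not along the pixel's ray), 0 where there is no reading.
- vision.camera_model(name): a dict with "mtx" (3x3 intrinsics, pixels), "rvec" (rotation vector, rad) and "tvec" (3), from world to camera coordinates, as OpenCV has them. Camera axes: x right, y down, z forward; pixel columns grow to the right and rows downward; lengths in m; the calibration is good to about 2 mm. A picture is of the moment at which its call begins. camera_model takes no time and is no camera call.
- job_done(): hands the job in, once; it reports no verdict.
The state is a dict: "clock": time; "joint_pos": joint angles; "joint_vel": joint speeds; "tau": joint torques, N m; "eef_pos": TCP position; "tool_rot": TCP orientation; "ft_force": force on the tool from outside, world axes, zero at the start; "ft_torque": the same for the moment, N m; "grip_width": finger opening in m.
Only numpy, scipy, OpenCV 4.12 (cv2) and the standard library are available. Lean on these libraries where they do the work, as an engineer would, in place of code of your own. Each camera call takes 0.05 s, during which the arm holds its last target.

## Task

Enter the code on the grey steel lock box on the lab bench: first turn the large dial until its white pointer line points at the two-dot mark, then turn the small dial until its pointer points at the four-dot mark, and let go. Leave the little glass weighing bottle standing where it is between the dials.

Things in the scene. Friction and masses are not known exactly. Their poses are not given: they have to be found in the camera images.
- lockbox: Fixed grey steel box, 200 x 360 mm (x by y), 70 mm high, origin at its underside's centre, x pointing away from the robot (yaw within 0.3). On its lid lie two flat dark dial plates 5 mm thick, 105 mm either side of the middle and 10 mm farther from the robot: the large dial at one end, the small at the other, either way round. A loose thin steel spatula lies along the lid's near edge.
- large_dial (a joint): Large dial's angle, rad, clockwise from above positive; starts at -0.25 to 0.6, stops at +-1.7, 0.06 N m friction, stays where left. Marks of white dots on its plate (124 mm across), seen from the robot: one dot at the left (-1.571), two (-0.785), three straight away from the robot along the box's x (0), four (0.785), five at the right (1.571).
- large_dial_grip (a point): Point on the large dial's vertical axis, 12 mm below the top of its upright black grip bar (60 long, 16 wide, 42 mm high, parallel sides, top 124 mm above the bench). Aluminium skirt under the bar 68 mm across, its top 30 mm below this point. Turns with the dial: x axis along the bar to the end with the white pointer line, z up.
- small_dial (a joint): Small dial's angle, rad: same sense, zero, stops, friction and five dot marks at the same angles as the large dial (four dots at 0.785), on a plate 104 mm across; starts at -0.6 to 0.25.
- small_dial_grip (a point): Point on the small dial's vertical axis, 12 mm below the top of its upright black grip bar (32 long, 12 wide, 42 mm high, parallel sides, top 124 mm above the bench). Aluminium skirt under the bar 38 mm across, its top 30 mm below this point. Turns with the dial: x axis along the bar to the end with the white pointer line, z up.
- weighing_bottle: Small loose glass weighing bottle with a white knobbed lid, 34 mm across, 45 mm high, standing on the box's lid within 20 mm of its middle, between the dials. Origin at the centre of its underside.
There are look-alikes about, which are no part of the job. Leave any black or orange look-alike of the weighing_bottle alone.

How it is judged:
By the outcome, as a careful person would: the job done as asked, in the order asked, and still so for the second after the job is handed in, with the robot touching nothing.
It also fails if it takes over 43 s, if anything falls off the work surface, if the arm or the gripper's body presses on something with over 40 N, if the wrist force passes 120 N, or if a joint passes its speed limit or range.

## Working session

There is one attempt and no reset: what is moved stays moved. The work goes in short steps, Python scripts to look and compute and a tool call to move; the robot and the scene stay as the last step left them, time stands still between calls to the robot, and variables do not carry over. Pictures are saved under pics/ and viewed, and the job is handed in when it is done.

Besides the shell and the picture viewer there is one more tool, called after "Request:" by a JSON object that holds its "method" and its "body", one argument or row to a line. drive_tool: Moves the arm, as the interface text tells. Its arguments: {"type":"object","properties":{"steps":{"type":"array"}},"required":["steps"]}

```bash
mkdir -p pics
cat > h.py <<'E'
import numpy as np, cv2
from workcell import bot, vision, job_done
def snap(n,f):
    p,d=vision.camera(n); cv2.imwrite('pics/'+f+'.png',p[:,:,::-1]); np.save('pics/'+f+'.npy',d); return p,d
def ray(n,uv,z):
    m=vision.camera_model(n);K=np.array(m['mtx']);R,_=cv2.Rodrigues(np.array(m['rvec'],float));t=np.array(m['tvec'],float).ravel()
    c=-R.T@t; d=R.T@np.linalg.inv(K)@np.array([uv[0],uv[1],1.]); return c+d*(z-c[2])/d[2]
def proj(n,P):
    m=vision.camera_model(n);return cv2.projectPoints(np.array(P,float).reshape(-1,3),np.array(m['rvec'],float),np.array(m['tvec'],float),np.array(m['mtx'],float),None)[0].reshape(-1,2)
E
python3 - <<'E'
from h import *
snap('top','t0');snap('side','s0');o=bot.get_obs();print({k:np.round(v,3) for k,v in o.items()})
for n in('top','side'):
  m=vision.camera_model(n);R,_=cv2.Rodrigues(np.array(m['rvec'],float));print(n,-R.T@np.array(m['tvec']).ravel(),R[2],m['mtx'])
E
```

```text
{'clock': np.float64(0.1), 'joint_pos': array([ 1.219,  0.241,  0.004,  1.335, -0.   ,  1.571]), 'joint_vel': array([-0.   ,  0.   ,  0.003,  0.001, -0.001,  0.002]), 'tau': array([-1.0000e-03, -3.7314e+01,  2.5301e+01,  1.1000e-02, -0.0000e+00,
       -0.0000e+00]), 'eef_pos': array([0.172, 0.469, 0.303]), 'tool_rot': array([ 0.82 ,  0.572, -0.001,  0.001]), 'ft_force': array([-0.91 , -0.546,  0.039]), 'ft_torque': array([-0.016, -0.047, -0.024]), 'grip_width': np.float64(0.085)}
top [0.4261421  0.02239025 0.71992304] [ 0.15137232  0.0246612  -0.98816914] [[390.01867407   0.         259.47859343]
 [  0.         390.01867407 190.14875857]
 [  0.           0.           1.        ]]
side [ 0.29180636 -0.46967203  0.45669186] [ 0.36484914  0.75992652 -0.53795613] [[427.24414214   0.         254.44717319]
 [  0.         427.24414214 198.42785668]
 [  0.           0.           1.        ]]
```

View pics/t0.png

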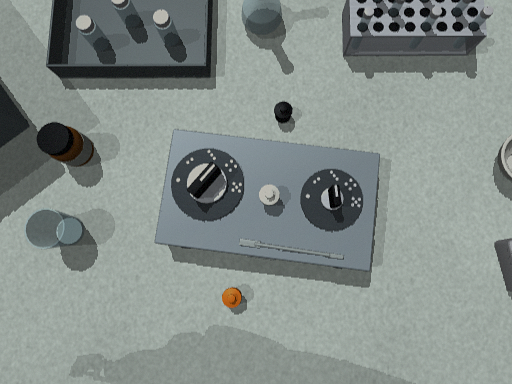

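View pics/s0.png

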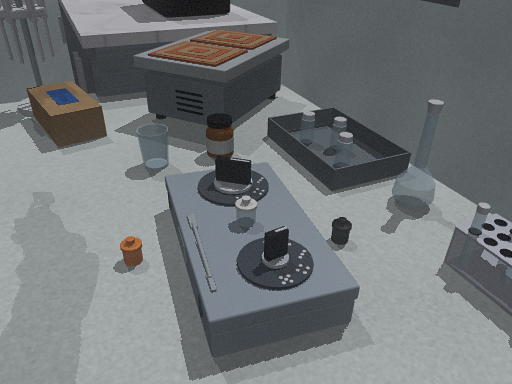

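The top view shows the box with corners near (174,129), (380,153), (371,268) and (156,243). The large dial is at (207,184), the white bottle at (269,195) and the small dial at (332,198). I'll measure these more precisely.

Run:
```python
from h import *
im=cv2.imread('pics/t0.png')
c=cv2.resize(im[120:275,150:390],None,fx=3.3,fy=3.3,interpolation=cv2.INTER_CUBIC);cv2.imwrite('pics/t0z.png',c)
g=im.max(axis=2)
for name,(x0,x1,y0,y1) in dict(L=(165,250,140,225),S=(295,370,162,235)).items():
  # plate: dark mask filled
  m=(g[y0:y1,x0:x1]<75).astype(np.uint8)
  cs=cv2.findContours(m,cv2.RETR_EXTERNAL,cv2.CHAIN_APPROX_NONE)[0];k=max(cs,key=cv2.contourArea)
  e=cv2.fitEllipse(cv2.convexHull(k));print(name,e,ray('top',np.array(e[0])+[x0,y0],.075))
for uv in[(174,129),(380,153),(371,268),(156,243)]:print(ray('top',uv,.07))
```

```text
L ((42.50471496582031, 44.51468276977539), (71.79553985595703, 72.9839859008789), 73.05457305908203) [0.53403139 0.12603986 0.075     ]
S ((36.32444381713867, 37.73747634887695), (61.21341323852539, 63.08424377441406), 128.84127807617188) [ 0.50950488 -0.0809471   0.075     ]
[0.63232793 0.18813422 0.07      ]
[ 0.59069106 -0.16557907  0.07      ]
[ 0.39869904 -0.14390033  0.07      ]
[0.43585384 0.2098471  0.07      ]
```

View pics/t0z.png

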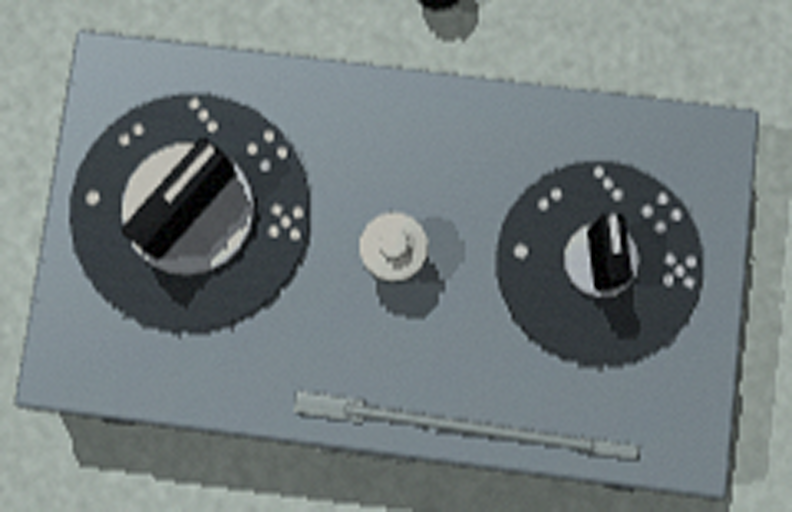

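```bash
cat >> h.py <<'E'
import sys
def pointer(im,center,r,z=.124,show=False):
    # white line near grip bar: bright pixels within polygon of bar top
    pass
E
python3 - <<'E'
from h import *
im=cv2.imread('pics/t0.png');
Z=3.3
def w(z,h=.124): return ray('top',((z[0]+.5)/Z+150-.5,(z[1]+.5)/Z+120-.5),h)[:2]
yaw=-.118
ps=[((168,199),(211,144)),((614,252),(613,216))]
for a,b in ps:
  A,B=w(a),w(b);d=B-A;print(A,B,'len',np.hypot(*d),'world ang',np.arctan2(d[1],d[0]),'dial',yaw-np.arctan2(d[1],d[0]))
C={'L':np.array([.534,.126]),'S':np.array([.5095,-.081])}
for n,c in C.items(): print(n,[(proj('top',[*c,z])[0]-[150,120])*Z for z in(.075,.112,.124)])
# dots
for nm,c,R,ds in [('L',C['L'],.05,[(92,198),(131,135),(204,115),(267,151),(286,222)]),('S',C['S'],.042,[(521,251),(550,199),(609,184),(662,212),(680,270)])]:
  for q in ds:
    v=w(q,.075)-c;print(nm,'dot ang',yaw-np.arctan2(v[1],v[0]),np.hypot(*v))
print('bottle',w((397,245),.115))
# bar sides by depth: pixels with z about .124
d=np.load('pics/t0.npy');m=vision.camera_model('top');K=np.array(m['mtx']);R,_=cv2.Rodrigues(np.array(m['rvec'],float));t=np.array(m['tvec'],float).ravel()
v,u=np.mgrid[:384,:512];P=(np.stack([(u-K[0,2])/K[0,0]*d,(v-K[1,2])/K[1,1]*d,d],-1)-t)@R
for n,c in C.items():
  s=(abs(P[...,2]-.124)<.006)&(np.hypot(P[...,0]-c[0],P[...,1]-c[1])<.045)
  q=P[s][:,:2].astype(np.float32);r=cv2.minAreaRect(q);e=np.linalg.eigh(np.cov(q.T))[1][:,1];print(n,s.sum(),q.mean(0),r,'axis',np.arctan2(e[1],e[0]),'median z',np.median(P[s][:,2]))
s=(P[...,2]>.095)&(np.hypot(P[...,0]-.52,P[...,1]-.022)<.035);print('bottle',P[s].mean(0),np.percentile(P[s][:,2],[5,50,95]))
E
```

```text
[0.53297985 0.12923429] [0.5596094  0.10958898] len 0.033091861760353294 world ang -0.6355992015695736 dial 0.5175992015695736
[ 0.5089745  -0.07991261] [ 0.52595482 -0.07979142] len 0.01698075027090455 world ang 0.007137212094360045 dial -0.12513721209436005
L [array([189.84165187, 212.9595825 ]), array([177.91669586, 200.21834236]), array([173.74101155, 195.75682514])]
S [array([598.47645849, 263.14395529]), array([610.84019213, 253.22288806]), array([615.17422138, 249.74512019])]
L dot ang -1.5317404675917157 0.05171786528542521
L dot ang -0.7824302639445296 0.05228416807620278
L dot ang -0.017992548297651637 0.05212354409533071
L dot ang 0.7393495469718757 0.05046502138324429
L dot ang 1.5310637873240736 0.04874290453465566
S dot ang -1.5248408475432402 0.03991412339244663
S dot ang -0.7523291330325904 0.04126404606319889
S dot ang 0.015033377162123857 0.04148891764381067
S dot ang 0.7532299379008274 0.04168925916050364
S dot ang 1.5184277223705793 0.040207103326349906
bottle [0.5129651  0.02101958]
L 396 [0.53530777 0.12688358] ((0.5357065200805664, 0.1271284967660904), (0.01670198142528534, 0.059491854161024094), 49.53736114501953) axis 2.442810512654549 median z 0.12262912168843881
S 166 [ 0.5103423  -0.08068272] ((0.511042058467865, -0.08091656863689423), (0.0320596843957901, 0.012359014712274075), 5.541576385498047) axis -3.043189484979028 median z 0.1226527067918783
bottle [0.51296345 0.02278896 0.10500358] [0.10141671 0.10361635 0.11373829]
```

The large dial's centre is at (0.536, 0.127), with its pointer at about +0.585. The small dial's centre is at (0.511, −0.081), with its pointer at about −0.215. The box yaw is −0.118. Next I move over the large dial.

Request:
{"method": "drive_tool", "body": {
  "steps": [-0.0122, 0.0287, 0, 0, 0, 0, -1, -0.0122, 0.0287, 0, 0, 0, 0, -1, -0.0122, 0.0287, 0, 0, 0, 0, -1, -0.0122, 0.0287, 0, 0, 0, 0, -1, -0.0122, 0.0287, 0, 0, 0, 0, -1, -0.0122, 0.0287, 0, 0, 0, 0, -1, -0.0122, 0.0287, 0, 0, 0, 0, -1, -0.0122, 0.0287, 0, 0, 0, 0, -1]
}}

```text
clock: 0.77
eef_pos: [0.3549, 0.2973, 0.3036]
tool_rot: [0.82, 0.573, -0.0, 0.0]
ft_force: [0.9, 0.4, 0.6]
grip_width: 0.0853
```

Request:
{"method": "drive_tool", "body": {
  "steps": [-0.0122, 0.0287, 0, 0, 0, 0, -1, -0.0122, 0.0287, 0, 0, 0, 0, -1, -0.0122, 0.0287, 0, 0, 0, 0, -1, -0.0122, 0.0287, 0, 0, 0, 0, -1, -0.0122, 0.0287, 0, 0, 0, 0, -1, -0.0122, 0.0287, 0, 0, 0, 0, -1, -0.0122, 0.0287, 0, 0, 0, 0, -1, -0.0122, 0.0287, 0, 0, 0, 0, -1]
}}

```text
clock: 1.43
eef_pos: [0.5368, 0.1265, 0.3034]
tool_rot: [0.82, 0.572, -0.0, -0.0]
ft_force: [0.5, 0.8, 0.3]
grip_width: 0.0851
```

Request:
{"method": "drive_tool", "body": {
  "steps": [0, 0, 0, 0, 0, 5, -1, 0, 0, 0, 0, 0, 5, -1, 0, 0, 0, 0, 0, 5, -1, 0, 0, 0, 0, 0, 4.9, -1, 0, 0, 0, 0, 0, 0, -1, 0, 0, 0, 0, 0, 0, -1]
}}

```text
clock: 1.93
eef_pos: [0.5359, 0.1278, 0.3034]
tool_rot: [0.906, 0.423, -0.001, -0.0]
ft_force: [0.2, -0.3, 0.7]
grip_width: 0.0852
```

```bash
cat >> h.py <<'E'
from scipy.spatial.transform import Rotation as Ro
def togo(xyz,th):
    o=bot.get_obs();R=Ro.from_quat(o['tool_rot']);T=Ro.from_matrix(np.array([[np.cos(th),np.sin(th),0],[np.sin(th),-np.cos(th),0],[0,0,-1]]))
    print('t',o['clock'],'pos',np.round(o['eef_pos'],4),'shift mm',np.round(R.inv().apply(np.array(xyz)-o['eef_pos'])*1e3,1),'turn deg',np.round((R.inv()*T).as_rotvec(degrees=True),2),'F',np.round(o['ft_force'],1),np.round(o['ft_torque'],2),'w',o['grip_width'],'j',np.round(o['joint_pos'],2))
E
python3 -c "
from h import *
togo([.536,.127,.166],.87)"
```

```text
t 1.9333 pos [0.5359 0.1278 0.3034] shift mm [ -0.5   0.7 137.4] turn deg [-0.04  0.05  0.22] F [ 0.2 -0.3  0.7] [0.01 0.08 0.02] w 0.08524054507511968 j [ 0.23  0.34  0.14  1.37 -0.    0.93]
```

Request:
{"method": "drive_tool", "body": {
  "steps": [0, 0, 0.02, 0, 0, 0, -1, 0, 0, 0.02, 0, 0, 0, -1, 0, 0, 0.02, 0, 0, 0, -1, 0, 0, 0.02, 0, 0, 0, -1, 0, 0, 0.02, 0, 0, 0, -1, 0, 0.001, 0.017, 0, 0, 0, -1, 0, 0, 0.01, 0, 0, 0, -1, 0, 0, 0.01, 0, 0, 0, -1]
}}

```text
clock: 2.6
eef_pos: [0.5365, 0.1273, 0.1659]
tool_rot: [0.906, 0.423, -0.001, -0.0]
ft_force: [0.9, 0.3, 0.1]
grip_width: 0.0851
```

Request:
{"method": "drive_tool", "body": {
  "steps": [0, 0, 0, 0, 0, 0, 1, 0, 0, 0, 0, 0, 0, 1, 0, 0, 0, 0, 0, 0, 1, 0, 0, 0, 0, 0, 0, 1, 0, 0, 0, 0, 0, 0, 1, 0, 0, 0, 0, 0, 0, 1, 0, 0, 0, 0, 0, 0, 1, 0, 0, 0, 0, 0, 0, 1]
}}

```text
clock: 3.27
eef_pos: [0.5371, 0.127, 0.168]
tool_rot: [0.907, 0.422, 0.0, 0.0]
ft_force: [-1.1, -2.6, 6.0]
grip_width: 0.0148
```

```bash
python3 -c "
from h import *
togo([.536,.127,.166],.87);snap('side','s1')"
```

```text
t 3.2667 pos [0.5371 0.127  0.168 ] shift mm [-0.7 -0.8  2. ] turn deg [ 0.07 -0.03  0.09] F [-1.1 -2.6  6. ] [-0.29  0.32  0.07] w 0.014800572322800614 j [ 0.23  0.44 -0.09  1.05 -0.    0.93]
```

View pics/s1.png

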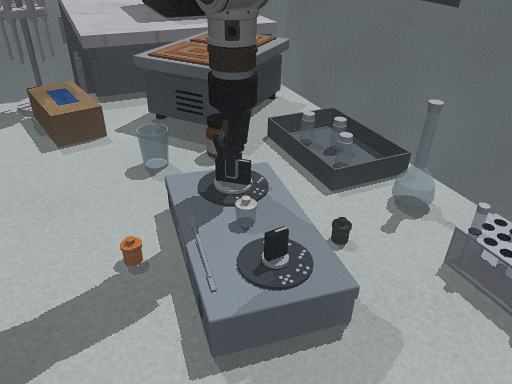

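The side view shows the fingers closed on the large dial's bar, at (235,165). Opening is 15 mm and forces are small. I'll turn it counter-clockwise.

Request:
{"method": "drive_tool", "body": {
  "steps": [0, 0, -0.001, 0, 0, -4.9, 1, 0, 0, 0, 0, 0, -4.9, 1, 0, 0, 0, 0, 0, -4.9, 1, 0, 0, 0, 0, 0, -4.9, 1, 0, 0, 0, 0, 0, -4.9, 1, 0, 0, 0, 0, 0, -4.9, 1, 0, 0, 0, 0, 0, -4.9, 1, 0, 0, 0, 0, 0, -4.9, 1]
}}

```text
clock: 3.98
eef_pos: [0.5373, 0.1275, 0.1681]
tool_rot: [0.711, 0.703, 0.001, 0.0]
ft_force: [-0.1, 1.1, -0.3]
grip_width: 0.0148
```

```bash
python3 -c "
from h import *
togo([.536,.127,.166],2.238)"
```

```text
t 3.9833 pos [0.5373 0.1275 0.1681] shift mm [-0.6 -1.2  2.1] turn deg [ 7.000e-02 -3.000e-02 -3.885e+01] F [-0.1  1.1 -0.3] [ 0.16 -0.09 -0.08] w 0.014819136321704464 j [ 0.23  0.44 -0.08  1.05  0.    0.24]
```

Request:
{"method": "drive_tool", "body": {
  "steps": [0, 0, 0, 0, 0, -5, 1, 0, 0, 0, 0, 0, -5, 1, 0, 0, 0, 0, 0, -5, 1, 0, 0, 0, 0, 0, -5, 1, 0, 0, 0, 0, 0, -5, 1, 0, 0, 0, 0, 0, -5, 1, 0, 0, 0, 0, 0, -5, 1, 0, 0, 0, 0, 0, -4, 1]
}}

```text
clock: 4.65
eef_pos: [0.5371, 0.128, 0.1681]
tool_rot: [0.435, 0.9, 0.001, -0.0]
ft_force: [0.5, 1.4, 0.3]
grip_width: 0.0148
```

Request:
{"method": "drive_tool", "body": {
  "steps": [0, 0, 0, 0, 0, 0, 1, 0, 0, 0, 0, 0, 0, 1, 0, 0, 0, 0, 0, 0, 1]
}}

```text
clock: 4.9
eef_pos: [0.5371, 0.128, 0.1681]
tool_rot: [0.438, 0.899, 0.001, -0.0]
ft_force: [0.7, 3.0, 0.7]
grip_width: 0.0154
```

```bash
python3 -c "
from h import *
togo([.536,.127,.166],2.238)"
```

```text
t 4.9 pos [0.5371 0.128  0.1681] shift mm [-0.1 -1.4  2.1] turn deg [ 0.08 -0.06 -0.14] F [0.7 3.  0.7] [0.88 0.   0.  ] w 0.015368326290119609 j [ 0.23  0.44 -0.08  1.05  0.   -0.43]
```

Request:
{"method": "drive_tool", "body": {
  "steps": [0, 0, 0, 0, 0, 0, -1, 0, 0, 0, 0, 0, 0, -1, 0, 0, 0, 0, 0, 0, -1, 0, 0, 0, 0, 0, 0, -1, 0, 0, 0, 0, 0, 0, -1, 0, 0, 0, 0, 0, 0, -1, 0, 0, -0.01, 0, 0, 0, -1, 0, 0, -0.02, 0, 0, 0, -1]
}}

```text
clock: 5.57
eef_pos: [0.5352, 0.1268, 0.1962]
tool_rot: [0.437, 0.899, -0.002, -0.002]
ft_force: [0.1, -0.3, -0.1]
grip_width: 0.0854
```

Request:
{"method": "drive_tool", "body": {
  "steps": [0, 0, -0.025, 0, 0, 0, -1, 0, 0, -0.025, 0, 0, 0, -1, 0, 0, -0.025, 0, 0, 0, -1, 0, 0, -0.02, 0, 0, 0, -1, 0, 0, 0, 0, 0, 0, -1]
}}

```text
clock: 5.98
eef_pos: [0.5388, 0.1277, 0.299]
tool_rot: [0.437, 0.899, 0.003, 0.004]
ft_force: [0.8, 0.1, 0.9]
grip_width: 0.0855
```

```bash
python3 -c "
from h import *
togo([.511,-.081,.166],1.668);snap('side','s2');snap('top','t2')"
```

```text
t 5.9833 pos [0.5388 0.1277 0.299 ] shift mm [-146.4 -151.9  132.2] turn deg [ 0.57  0.09 32.57] F [0.8 0.1 0.9] [ 0.    0.03 -0.02] w 0.08554633241550241 j [ 0.23  0.34  0.13  1.35 -0.   -0.43]
```

View pics/s2.png

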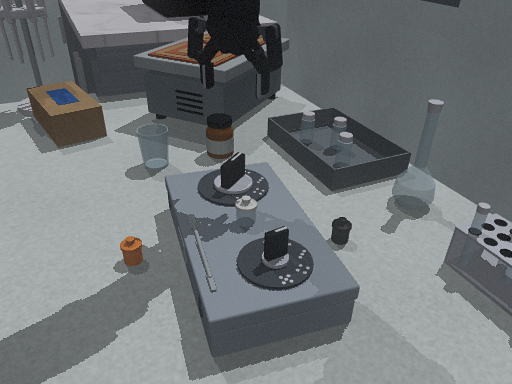

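View pics/t2.png

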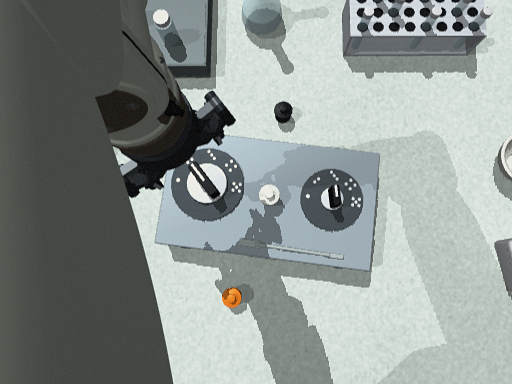

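The top view shows the large bar running from (190,160) to (217,197), with the gripper hiding its upper end slightly. I'll measure its angle.

```bash
cat >> h.py <<'E'
def bar(f,c,n='top',yaw=-.118):
    d=np.load('pics/'+f+'.npy');m=vision.camera_model(n);K=np.array(m['mtx']);R,_=cv2.Rodrigues(np.array(m['rvec'],float));t=np.array(m['tvec'],float).ravel()
    v,u=np.mgrid[:384,:512];P=(np.stack([(u-K[0,2])/K[0,0]*d,(v-K[1,2])/K[1,1]*d,d],-1)-t)@R
    s=(abs(P[...,2]-.123)<.006)&(np.hypot(P[...,0]-c[0],P[...,1]-c[1])<.045)
    q=P[s][:,:2].astype(np.float32);r=cv2.minAreaRect(q);e=np.linalg.eigh(np.cov(q.T))[1][:,1];a=np.arctan2(e[1],e[0])
    print(f,n,s.sum(),q.mean(0),r,'dial mod pi',((yaw-a+np.pi/2)%np.pi)-np.pi/2)
E
python3 -c "
from h import *
im=cv2.imread('pics/t2.png');cv2.imwrite('pics/t2z.png',cv2.resize(im[130:240,160:380],None,fx=3.6,fy=3.6,interpolation=cv2.INTER_CUBIC))
for f in('t0','t2'):bar(f,(.536,.127));bar(f,(.511,-.081))
for f in('s0','s2'):bar(f,(.536,.127),'side')
"
```

```text
t0 top 400 [0.5353208  0.12677851] ((0.5357065200805664, 0.1271284967660904), (0.01670198142528534, 0.059491854161024094), 49.53736114501953) dial mod pi 0.5828046664965836
t0 top 169 [ 0.510418   -0.08057977] ((0.511042058467865, -0.08091656863689423), (0.0320596843957901, 0.012359014712274075), 5.541576385498047) dial mod pi -0.22219793704645596
t2 top 382 [0.53499514 0.12662463] ((0.5358368754386902, 0.12720446288585663), (0.06023464351892471, 0.015942169353365898), 37.76657485961914) dial mod pi -0.7868618300824712
t2 top 170 [ 0.51059514 -0.08061816] ((0.5109764337539673, -0.08114282041788101), (0.031638968735933304, 0.012350538745522499), 5.692937850952148) dial mod pi -0.22429546583004534
s0 side 249 [0.5348333  0.12371274] ((0.5352249145507812, 0.12654057145118713), (0.01670144312083721, 0.06034069508314133), 50.95073318481445) dial mod pi 0.576356294375775
s2 side 218 [0.533908   0.12302484] ((0.5356606841087341, 0.12661957740783691), (0.059897150844335556, 0.017626343294978142), 37.727352142333984) dial mod pi -0.7633082069556156
```

View pics/t2z.png

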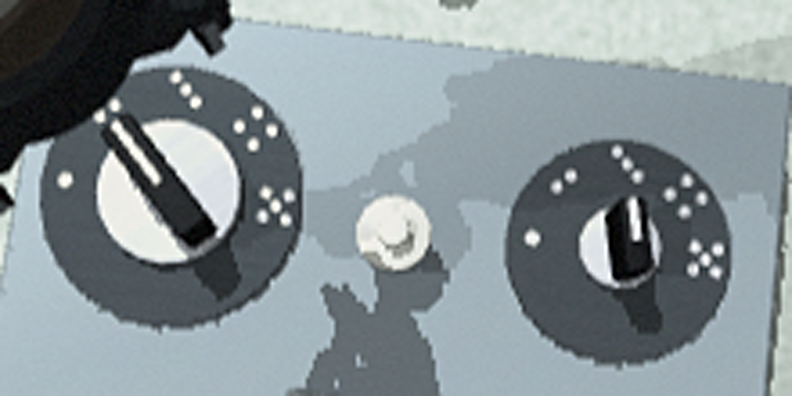

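The large dial sits at −0.78 on the two-dot mark. Now I go to the small dial.

Request:
{"method": "drive_tool", "body": {
  "steps": [-0.0183, -0.019, 0, 0, 0, 0, -1, -0.0183, -0.019, 0, 0, 0, 0, -1, -0.0183, -0.019, 0, 0, 0, 0, -1, -0.0183, -0.019, 0, 0, 0, 0, -1, -0.0183, -0.019, 0, 0, 0, 0, -1, -0.0183, -0.019, 0, 0, 0, 0, -1, -0.0183, -0.019, 0, 0, 0, 0, -1, -0.0183, -0.019, 0, 0, 0, 0, -1]
}}

```text
clock: 6.75
eef_pos: [0.5066, -0.0829, 0.2915]
tool_rot: [0.437, 0.899, -0.0, -0.001]
ft_force: [1.1, 0.3, -0.1]
grip_width: 0.0852
```

Request:
{"method": "drive_tool", "body": {
  "steps": [0, 0, 0, 0, 0, 5.5, -1, 0, 0, 0, 0, 0, 5.5, -1, 0, 0, 0, 0, 0, 5.5, -1, 0, 0, 0, 0, 0, 5.5, -1, 0, 0, 0, 0, 0, 5.5, -1, 0, 0, 0, 0, 0, 5, -1, 0, 0, 0, 0, 0, 0, -1, 0, 0, 0, 0, 0, 0, -1]
}}

```text
clock: 7.42
eef_pos: [0.5072, -0.0817, 0.2918]
tool_rot: [0.671, 0.742, -0.001, -0.001]
ft_force: [-0.2, -0.2, -0.1]
grip_width: 0.0856
```

```bash
python3 -c "
from h import *
togo([.511,-.081,.166],1.67)"
```

```text
t 7.4167 pos [ 0.5072 -0.0817  0.2918] shift mm [  0.3   4.2 125.8] turn deg [-0.13 -0.03  0.08] F [-0.2 -0.2 -0.1] [-0.01 -0.04 -0.02] w 0.08555003166877083 j [-0.16  0.27  0.02  1.32 -0.   -0.26]
```

Request:
{"method": "drive_tool", "body": {
  "steps": [0, 0.004, 0.02, 0, 0, 0, -1, 0, 0, 0.02, 0, 0, 0, -1, 0, 0, 0.02, 0, 0, 0, -1, 0, 0, 0.02, 0, 0, 0, -1, 0, 0, 0.02, 0, 0, 0, -1, 0, 0, 0.012, 0, 0, 0, -1, 0, 0, 0.012, 0, 0, 0, -1, 0, 0, 0, 0, 0, 0, -1]
}}

```text
clock: 8.08
eef_pos: [0.5096, -0.081, 0.1658]
tool_rot: [0.671, 0.742, -0.002, -0.003]
ft_force: [-0.6, -0.2, -0.5]
grip_width: 0.0853
```

```bash
python3 -c "
from h import *
togo([.511,-.081,.167],1.67)"
```

```text
t 8.0833 pos [ 0.5096 -0.081   0.1658] shift mm [-0.1  1.4 -1.2] turn deg [-0.35 -0.09  0.07] F [-0.6 -0.2 -0.5] [0.05 0.02 0.  ] w 0.08530324961626148 j [-0.16  0.38 -0.18  1.02 -0.   -0.26]
```

Request:
{"method": "drive_tool", "body": {
  "steps": [0, 0, 0, 0, 0, 0, 1, 0, 0, 0, 0, 0, 0, 1, 0, 0, 0, 0, 0, 0, 1, 0, 0, 0, 0, 0, 0, 1, 0, 0, 0, 0, 0, 0, 1, 0, 0, 0, 0, 0, 0, 1, 0, 0, 0, 0, 0, 0, 1, 0, 0, 0, 0, 0, 0, 1]
}}

```text
clock: 8.75
eef_pos: [0.512, -0.081, 0.1696]
tool_rot: [0.671, 0.741, 0.001, 0.0]
ft_force: [-1.3, 1.4, 4.8]
grip_width: 0.0109
```

```bash
python3 -c "
from h import *
togo([.511,-.081,.167],1.67);togo([.511,-.081,.167],.668)"
```

```text
t 8.75 pos [ 0.512  -0.081   0.1696] shift mm [ 0.1 -1.   2.6] turn deg [ 0.06 -0.03 -0.02] F [-1.3  1.4  4.8] [ 0.45  0.18 -0.01] w 0.010856161280656614 j [-0.16  0.37 -0.18  1.02  0.   -0.26]
t 8.75 pos [ 0.512  -0.081   0.1696] shift mm [ 0.1 -1.   2.6] turn deg [ 4.000e-02 -6.000e-02  5.739e+01] F [-1.3  1.4  4.8] [ 0.45  0.18 -0.01] w 0.010856161280656614 j [-0.16  0.37 -0.18  1.02  0.   -0.26]
```

Gripped. I'll turn clockwise by 57.4 degrees.

Request:
{"method": "drive_tool", "body": {
  "steps": [0, 0, 0, 0, 0, 4.8, 1, 0, 0, 0, 0, 0, 4.8, 1, 0, 0, 0, 0, 0, 4.8, 1, 0, 0, 0, 0, 0, 4.8, 1, 0, 0, 0, 0, 0, 4.8, 1, 0, 0, 0, 0, 0, 4.8, 1, 0, 0, 0, 0, 0, 4.8, 1, 0, 0, 0, 0, 0, 4.8, 1]
}}

```text
clock: 9.42
eef_pos: [0.5119, -0.0814, 0.1696]
tool_rot: [0.879, 0.477, 0.0, 0.0]
ft_force: [-2.0, 1.1, 5.2]
grip_width: 0.011
```

Request:
{"method": "drive_tool", "body": {
  "steps": [0, 0, 0, 0, 0, 4.8, 1, 0, 0, 0, 0, 0, 4.8, 1, 0, 0, 0, 0, 0, 4.8, 1, 0, 0, 0, 0, 0, 4.6, 1, 0, 0, 0, 0, 0, 0, 1, 0, 0, 0, 0, 0, 0, 1, 0, 0, 0, 0, 0, 0, 1]
}}

```text
clock: 10.0
eef_pos: [0.5118, -0.0815, 0.1696]
tool_rot: [0.945, 0.328, 0.0, 0.0]
ft_force: [-2.2, 0.7, 5.9]
grip_width: 0.0109
```

```bash
python3 -c "
from h import *
togo([.511,-.081,.167],.668)"
```

```text
t 10.0 pos [ 0.5118 -0.0815  0.1696] shift mm [-0.3 -0.8  2.6] turn deg [ 0.04 -0.01 -0.04] F [-2.2  0.7  5.9] [ 0.09  0.39 -0.07] w 0.01093524627032443 j [-0.16  0.37 -0.18  1.02 -0.    0.75]
```

Request:
{"method": "drive_tool", "body": {
  "steps": [0, 0, 0, 0, 0, 0, -1, 0, 0, 0, 0, 0, 0, -1, 0, 0, 0, 0, 0, 0, -1, 0, 0, 0, 0, 0, 0, -1, 0, 0, 0, 0, 0, 0, -1, 0, 0, 0, 0, 0, 0, -1, 0, 0, -0.01, 0, 0, 0, -1, 0, 0, -0.02, 0, 0, 0, -1]
}}

```text
clock: 10.67
eef_pos: [0.5101, -0.0811, 0.1973]
tool_rot: [0.945, 0.328, -0.003, -0.001]
ft_force: [0.3, 0.4, -0.3]
grip_width: 0.0853
```

Request:
{"method": "drive_tool", "body": {
  "steps": [0, 0, -0.025, 0, 0, 0, -1, 0, 0, -0.025, 0, 0, 0, -1, 0, 0, -0.025, 0, 0, 0, -1, 0, 0, -0.025, 0, 0, 0, -1, 0, 0, -0.01, 0, 0, 0, -1]
}}

```text
clock: 11.08
eef_pos: [0.5129, -0.0816, 0.3135]
tool_rot: [0.945, 0.328, 0.003, 0.002]
ft_force: [0.0, 0.9, 1.0]
grip_width: 0.0854
```

Request:
{"method": "drive_tool", "body": {
  "steps": [-0.0196, -0.0155, 0, 0, 0, 0, -1, -0.0196, -0.0155, 0, 0, 0, 0, -1, -0.0196, -0.0155, 0, 0, 0, 0, -1, -0.0196, -0.0155, 0, 0, 0, 0, -1, -0.0196, -0.0155, 0, 0, 0, 0, -1, -0.0196, -0.0155, 0, 0, 0, 0, -1, 0, 0, 0, 0, 0, 0, -1, 0, 0, 0, 0, 0, 0, -1]
}}

```text
clock: 11.75
eef_pos: [0.3609, -0.0811, 0.3091]
tool_rot: [0.945, 0.327, 0.0, 0.0]
ft_force: [0.3, 0.7, -0.0]
grip_width: 0.0856
```

```bash
python3 -c "
from h import *
togo([.511,-.081,.166],1.668);snap('top','t3');snap('side','s3')
for f,n in(('t3','top'),('s3','side')):
  for c in((.536,.127),(.511,-.081)):
    try: bar(f,c,n)
    except Exception as e: print(e)
a=cv2.imread('pics/t3.png');b=cv2.imread('pics/s3.png')
cv2.imwrite('pics/t3z.png',cv2.resize(a[120:275,150:390],None,fx=3.3,fy=3.3,interpolation=cv2.INTER_CUBIC))"
```

```text
t 11.75 pos [ 0.3609 -0.0811  0.3091] shift mm [118.   92.8 143.2] turn deg [ 4.000e-02 -1.000e-02 -5.736e+01] F [ 0.3  0.7 -0. ] [-0.01 -0.04  0.01] w 0.08564475084555875 j [-0.22 -0.02 -0.28  1.31  0.    0.68]
t3 top 386 [0.53509223 0.12663396] ((0.5358971357345581, 0.12725192308425903), (0.06017556041479111, 0.01590551808476448), 37.94347381591797) dial mod pi -0.7839092291906407
t3 top 161 [ 0.5103479  -0.08045571] ((0.5107108950614929, -0.08083139359951019), (0.011873699724674225, 0.03209788352251053), 38.31522750854492) dial mod pi 0.7754850908672002
s3 side 223 [0.5338525  0.12267581] ((0.5355583429336548, 0.12617403268814087), (0.06069345027208328, 0.016358019784092903), 39.64216232299805) dial mod pi -0.7711679974825079
s3 side 212 [ 0.5097134  -0.08338837] ((0.5108120441436768, -0.08171068876981735), (0.013196589425206184, 0.03136412799358368), 37.502925872802734) dial mod pi 0.7751047561932922
```

View pics/t3z.png

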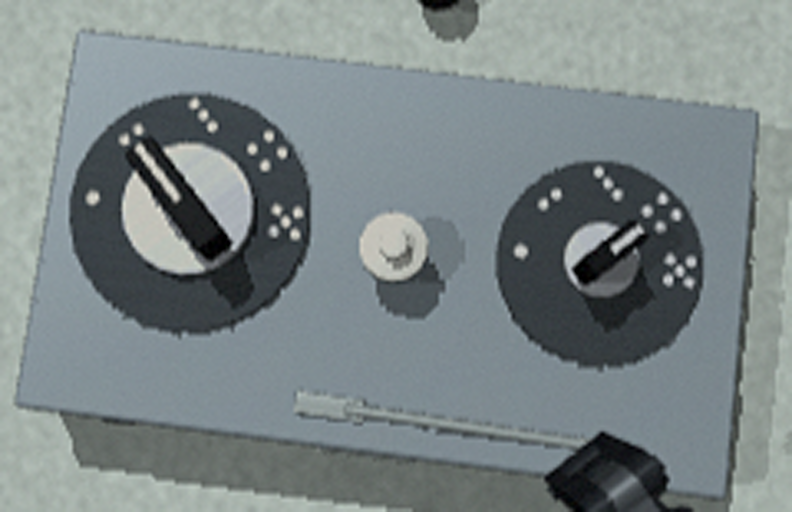

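View pics/s3.png

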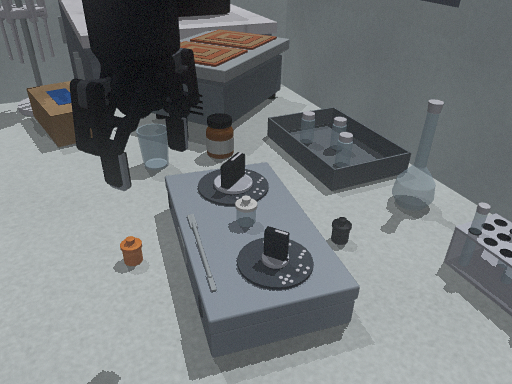

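The zoomed top view shows the large pointer at the two-dot mark near (132,135) and the small pointer at the four-dot mark near (660,212). The bottle is unmoved at (397,245), and the gripper is clear of everything.

```bash
python3 -c "
from h import *
print(job_done())"
```

```text
the job is handed in; nothing more can be done
None
```

The code is entered and the job was handed in at about 12 s on the robot's clock. I turned the large dial counter-clockwise to the two-dot mark first, then the small dial clockwise to the four-dot mark, and let go of both.

- **Large dial:** the final pictures put it at −0.78 rad from the top camera and −0.77 from the side. The target is −0.785.
- **Small dial:** it reads +0.775 from both cameras. The target is +0.785.
- **Bottle and look-alikes:** the weighing bottle is at the same picture position as before, and the spatula and the look-alikes do not appear to have moved.
- **Robot:** the gripper is open and clear of everything. The wrist force readings I took stayed under 7 N.

No check failed. The only disagreement was a difference of about 0.01–0.02 rad between the two cameras on the large dial.

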